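# Shim the floor strip of a pavilion model and hold it flush

### The arm

A 6-joint arm with a two-finger parallel gripper is mounted at the origin on a cart in front of the work surface, level with it; the furniture and walls round the work are solid. World frame = base frame: x ahead of the robot, y to its left, z up, the work surface at z = 0. Lengths are in m, angles in degrees, forces in N, time in s.
With the tool pointing down it reaches from about 0.3 to 0.75 m from the base axis. Payload 8.5 kg.
Tool frame: the origin (TCP) lies midway between the tips of the shut fingers; the grasp point (between the pads) lies 19 mm behind it (env.hold_point_z is the distance from the TCP to the grasp point, in m); z points along the fingers, y is the line along which they close (so a half turn about z gives the same grasp; the last joint's range is limited). The gripper opens to 85 mm and grips with 20 to 120 N. Pads are 22 mm wide; open, the fingers measure 114 mm over their backs; the gripper's body (76 mm by 85 mm) begins 54 mm behind the grasp point. The pads swing forward as they close: fully open they stand 13 mm farther back than shut.
Start: joints at [-77.825, 21.807, 74.336, -0, 83.858, -12.336], TCP at [0.228, -0.5, 0.231] pointing down, gripper open.
Joint ranges: [-178.18, 178.18], [-50.72, 133.34], [12.68, 142.11], [-81.47, 261.47], [9.98, 163.14], [-165.26, 165.26]. Speed limits (degrees/s): [136.94, 136.94, 180, 180, 180, 180].

### API

Orientations are given as a 3x3 rotation matrix whose columns are the frame's x, y, z axes.
In Python, from rig import observe, get_image, camera_info, env gives the robot as it stands.
- The arm moves only by the tool drive_tool, never from a script. Its arguments are lists of equal length, an entry for each row: "offset": the shift along the tool's x, y, z in units of 40 mm (1.0 is 40 mm), a list of three; "turn": the turn, a rotation vector about the tool's x, y, z in units of 6 degrees (1.0 is 6 degrees), a list of three; "hand": the opening, from 0 (shut) to 1 (fully open). A call has exactly 10 rows; each row shifts and turns the commanded pose from where the row before left it, along the tool's axes as they then stand; what a row does not reach is not made up. A row lasts 1/8 s, in which the tool goes at most 62.5 mm and 10.7 degrees, less where a joint would pass 70% of its speed; a pose out of reach is approached as far as the arm can. A call is refused whole if a number of a shift passes 1 or a number of a turn 1, either way. A call with a gripper value outside its range is refused whole. The fingers move at their own pace and stop on an object; "newtons" is the grip in N (left out, the last holds). Time passes only in rows, so rows that do not move let the fingers close, or fill a call up. It gives the time, the measured TCP pose, the force, the opening and the grip force at its end, in the units of the state.
- observe(): the state, without advancing time (a new reading comes with each control period).
- get_image(name): name is "side" or "top"; returns the picture (480x640x3 uint8, blue, green, red); there is no depth.
- camera_info(name): a dict with "fx", "fy", "cx", "cy" (pixels), "k1" (the pictures are not rectified: a ray, as slopes to the right and down, at radius r is drawn at 1 + k1 r^2 times it, then the intrinsics apply), "world_to_cam" (4x4, takes a point from world to camera coordinates). Camera axes: x right, y down, z forward; pixel columns grow to the right and rows downward; lengths in m; the calibration is good to about 2 mm. A picture is of the moment at which its call begins. camera_info takes no time and is no camera call.
- env.close_job(): hands the job in; it is judged then, once.
The state is a dict: "time_s": time; "q": joint angles; "qvel": joint speeds; "joint_efforts": joint torques, N m; "position": TCP position; "tool_rot": TCP orientation; "ft_force": force on the tool from outside, world axes, zero at the start; "wrist_torque": the same for the moment, N m; "grip_width": finger opening in m; "gripper_force": force on a finger pad.
Only numpy, scipy, OpenCV 4.12 (cv2) and the standard library are available. Lean on these libraries where they do the work, as an engineer would, in place of code of your own. Each camera call takes 0.05 s, during which the arm holds its last target. There are 200 camera calls.

### The job

Lift the loose roof off the white pavilion model by its roof lantern and set it down flat on the table. Its floor has two open-fronted bays: slide the balsa block, lying flat and lengthwise, right into the one that is wide enough (never force it at the narrow one) as a packer, then lay the loose floor strip with the wooden cupboard wall on top of it, all the way into the same bay, so that it comes flush with the floor on both sides. Finish while holding: keep hold of the strip by its cupboard wall and keep pressing it firmly down on the packer, so that I can tape the joints; leave the blue glass, the earbud case and the tape where they are.

Things in the scene. Friction and masses are not known exactly. Their poses are not given: they have to be found in the camera images.
- roof_lantern (a point): Grip point of the grey lantern at the middle of the loose roof: 36 mm along x, 22 mm along y (24 mm at its thin cap). The point is on its axis, 20 mm above the underside of the roof plate; the lantern's top is 34 mm, the plate's top 5 mm above that underside. z up, axes as the roof's.
- roof: Loose flat white roof, 137 (x) by 206 (y) mm, plate 5 mm thick, with a rim 3 mm above it; about 90 g. Origin at the middle of its underside. At the start it just rests on the model's walls, square with the model, its underside 50 mm above the table; nothing locks it.
- model: Pavilion model, fixed. Origin on the table; x from its open front to its back wall, y left, z up. Grey base board 5 mm thick, x -125 to 105, y -110 to 110 mm. White walls left (y 96.5 mm), right and back (x 92.5 mm) reach 50 mm above the table. Before x = -30 mm is the bare flat terrace (tiny trees, under 32 mm high, only at its front corners, beyond y = +-88 mm).
- bay_mouth (a point): Middle of the mouth of the WIDE bay, on the bay's floor, which is the top of the base board, 5 mm above the table and level with the terrace. x points straight into the bay, z up. The bay is 25 mm wide, 84 mm deep (closed at the back), open at the front and above; the white floor beside it is 17 mm above the bay's floor. Little rooms behind the bay (over 90 mm from here) rise 24 mm above it.
- bay_wide: The fixed floor part with the wide bay, 120 (x) by 91.5 (y) mm, x -30 to 90 mm in the model, left or right half (differs). Origin at the middle of its underside, 60 mm behind bay_mouth along x; axes as the model's. Low benches, 5 mm high, stand 39 to 45 mm beside the bay's centre line.
- bay_narrow: The other fixed floor part in the model, same size, origin and axes, but its bay is only a 10 mm wide service duct: nothing fits there.
- packer_mid (a point): Centre of the loose balsa block used as packer, half-way up: 21 mm wide (its x), 62 mm long (its y), 12 mm high (z, up), about 16 g. It starts lying flat on the table.
- packer: The same balsa block; origin at the centre of its underside, axes as packer_mid.
- strip_wall (a point): Middle of the wooden cupboard wall of the loose floor strip: 46 mm long (x), 10 mm thick (y), 24 mm high, half-way up, 17 mm above the strip's underside; its top is 29 mm above that. Grip it across its 10 mm from above. z up. When the strip is seated on the packer and flush, this point is 29 mm above the bay's floor.
- strip: The loose floor strip: white plate 76 mm long (x), 20.5 mm wide (y), 5 mm thick, the wooden wall standing along its middle; about 40 g. Origin at the centre of its underside, axes as strip_wall. It starts lying flat on the table; either end may go in first.
- glass: Loose cobalt-blue glass tumbler (86 mm across, 81 mm high) at the far left; leave it. Origin at the centre of its underside.
- tape: Loose roll of masking tape (100 mm across, 25 mm high) at the front left; leave it. Origin at the centre of its underside.
- earbuds: Loose round black earbud case (55 mm across, 24 mm high) at the far right; leave it. Origin at the centre of its underside.
Mind the look-alikes: they are no part of the job. What is shaped like the strip but orange is not meant.

How it is judged (in metres and radians):
On the way, in this order (a step that is already met when the one before it is completed fails the run):
1. the roof lies flat on the table, let go (height (world z) of roof_lantern between 0.012 and 0.028 m and angle between roof_lantern's own z axis and vertical below 0.08 rad and linear speed of roof below 0.02 m/s and contact force between the fingers and roof below 0.1 N), for 0.2 s.
2. the balsa packer lies flat in the wide bay, right inside, let go (x of packer_mid in the frame of bay_mouth between 0.026 and 0.056 m and y of packer_mid in the frame of bay_mouth between -0.004 and 0.004 m and z of packer_mid in the frame of bay_mouth between 0.003 and 0.009 m and angle between the y axis of packer_mid and the x axis of bay_mouth, either way round below 0.12 rad and contact force between the fingers and packer below 0.2 N), for 0.2 s.
At the end, for the whole second after the job is handed in: Roof flat on the table, let go; packer flat in the wide bay, at most 5 mm out of its mouth; strip on it in the same bay, within 3 mm of the centre line, at most 4 mm out at the front, flush with the floor within 2 mm, at rest, held by the fingers and pressed on the packer with over 3 N (all of step 1 and x of packer_mid in the frame of bay_mouth between 0.026 and 0.056 m and y of packer_mid in the frame of bay_mouth between -0.004 and 0.004 m and z of packer_mid in the frame of bay_mouth between 0.003 and 0.009 m and angle between the y axis of packer_mid and the x axis of bay_mouth, either way round below 0.12 rad and x of strip_wall in the frame of bay_mouth between 0.034 and 0.0475 m and y of strip_wall in the frame of bay_mouth between -0.003 and 0.003 m and z of strip_wall in the frame of bay_mouth between 0.027 and 0.031 m and angle between strip_wall's own z axis and vertical below 0.04 rad and linear speed of strip below 0.01 m/s and contact force between strip and packer above 3 N and contact force between the fingers and strip above 1 N); the arm keeps its last pose, push and grip.
It fails at once if the packer is forced against the floor part with the narrow bay (more than 6 N) (contact force between packer and bay_narrow above 6 N).
It fails at once if the blue glass is knocked out of its place (more than 30 mm) (distance of glass from where it was at the start of the episode above 0.03 m).
It fails at once if the roll of tape is knocked out of its place (more than 30 mm) (distance of tape from where it was at the start of the episode above 0.03 m).
It fails at once if the earbud case is knocked out of its place (more than 30 mm) (distance of earbuds from where it was at the start of the episode above 0.03 m).
It also fails if it takes over 72 s, if anything falls off the work surface, if the arm or the gripper's body presses on something with over 40 N, if the wrist force passes 120 N, or if a joint passes its speed limit or range.

## Working session

There is one attempt and no reset: what is moved stays moved. The work goes in short steps, Python scripts to look and compute and a tool call to move; the robot and the scene stay as the last step left them, time stands still between calls to the robot, and variables do not carry over. Pictures are saved under pics/ and viewed, at most 10 in all, crops included, and the job is handed in when it is done.

Besides the shell and the picture viewer there is one more tool, called after "Call:" as name(argument=value, ...) on one line, values as JSON. drive_tool: Moves the arm, as the interface text tells. Its arguments: {"type":"object","properties":{"offset":{"type":"array"},"turn":{"type":"array"},"hand":{"type":"array"},"newtons":{"type":"number"}},"required":["offset","turn","hand"]}

```bash
ls; mkdir -p pics; cat > h.py <<'E'
import numpy as np, cv2
from rig import observe, get_image, camera_info, env
def ray(cam,u,v):
    c=camera_info(cam); K=np.array([[c['fx'],0,c['cx']],[0,c['fy'],c['cy']],[0,0,1.]])
    p=cv2.undistortPoints(np.array([[[u,v]]],float),K,np.array([c['k1'],0,0,0.]),None,None,).ravel()
    T=np.array(c['world_to_cam']); R=T[:3,:3]; o=-R.T@T[:3,3]
    return o,R.T@np.array([p[0],p[1],1])
def at(cam,u,v,z):
    o,d=ray(cam,u,v); return (o+d*(z-o[2])/d[2]).round(4)
def px(cam,P):
    c=camera_info(cam); K=np.array([[c['fx'],0,c['cx']],[0,c['fy'],c['cy']],[0,0,1.]])
    T=np.array(c['world_to_cam'])
    return cv2.projectPoints(np.atleast_2d(np.array(P,float)),cv2.Rodrigues(T[:3,:3])[0],T[:3,3],K,np.array([c['k1'],0,0,0.]))[0].reshape(-1,2).round(1)
E
python3 - <<'E'
from h import *
for n in("top","side"):
    cv2.imwrite(f"pics/{n}0.png",get_image(n)); c=camera_info(n); print(n,c['fx'],c['k1']); T=np.array(c['world_to_cam']);print(T.round(3), -T[:3,:3].T@T[:3,3])
print(observe())
E
```

```text
pics
top 561.5031989603214 0.045671668617925334
[[ 2.800e-02 -1.000e+00  1.000e-03 -4.000e-03]
 [-9.910e-01 -2.800e-02 -1.310e-01  5.290e-01]
 [ 1.310e-01  2.000e-03 -9.910e-01  1.265e+00]
 [ 0.000e+00  0.000e+00  0.000e+00  1.000e+00]] [0.35781153 0.00762452 1.32337904]
side 503.16065199482415 -0.09085154550226797
[[-0.973 -0.232 -0.     0.527]
 [-0.172  0.72  -0.673  0.139]
 [ 0.156 -0.654 -0.74   1.239]
 [ 0.     0.     0.     1.   ]] [0.342722   0.83280143 1.01034896]
{'time_s': 0.1, 'q': array([-7.78238092e+01,  2.18383614e+01,  7.43788398e+01, -1.94520778e-03,
        8.38579280e+01, -1.23340081e+01]), 'qvel': array([-0.12528185, -0.00882782, -0.18528762, -0.04751033, -0.01500784,
        0.10661399]), 'joint_efforts': array([ 4.29100313e-03, -4.49220943e+01, -2.31656581e+01, -1.71097699e-04,
        3.68597248e-03,  1.30831307e-05]), 'position': array([ 0.2281199 , -0.5001774 ,  0.23077122]), 'tool_rot': array([[ 9.09885962e-01,  4.14858339e-01, -3.09563144e-04],
       [ 4.14858381e-01, -9.09885102e-01,  1.27463241e-03],
       [ 2.47124991e-04, -1.28819500e-03, -9.99999140e-01]]), 'ft_force': array([ 0.52531843, -0.79015016,  0.22005126]), 'wrist_torque': array([ 0.0354102 , -0.02666464,  0.00950815]), 'gripper_force': 0.0, 'grip_width': 0.08555018126614095}
```

View pics/top0.png

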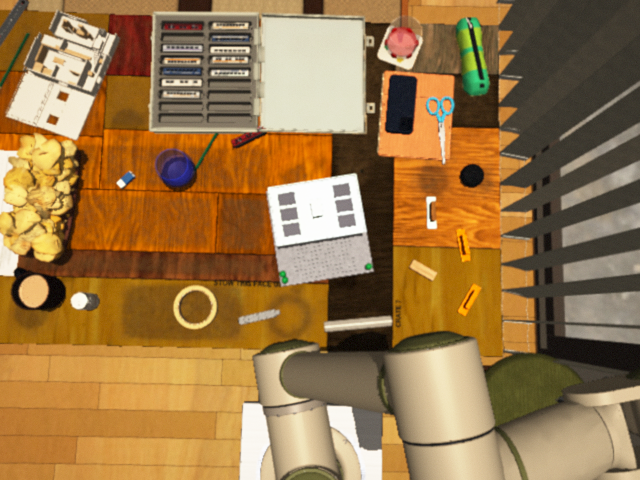

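View pics/side0.png

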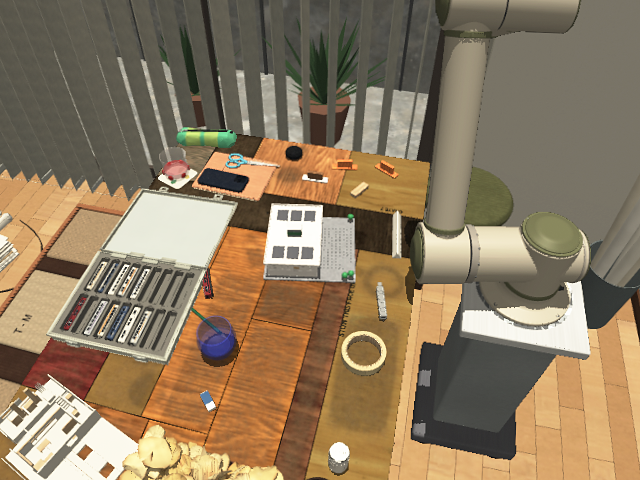

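```bash
python3 - <<'E'
from h import *
i=cv2.imread("pics/top0.png")
cv2.imwrite("pics/c0.png",cv2.resize(i[165:315,260:490],None,fx=3.4,fy=3.4,interpolation=cv2.INTER_CUBIC))
E
```

```text
(no output)
```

View pics/c0.png

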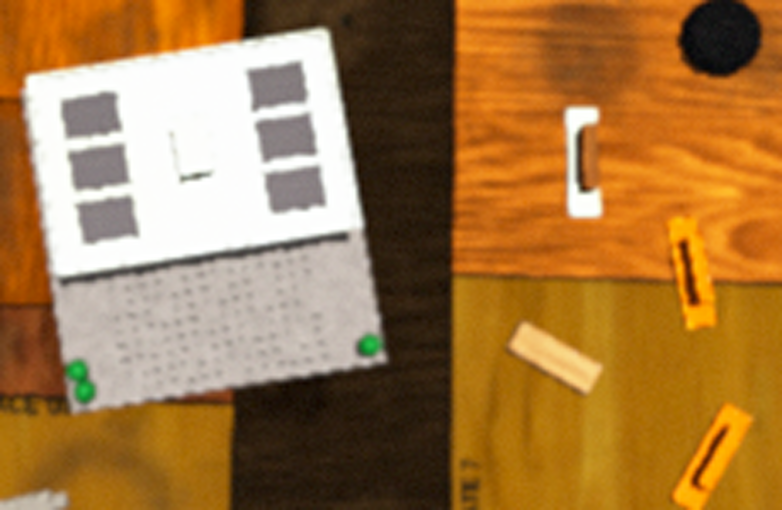

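```bash
cat >> h.py <<'E'
def cr(p,x0=260,y0=165,s=3.4): return [((a+.5)/s-.5+x0,(b+.5)/s-.5+y0) for a,b in p]
def fit(pts,z,cam="top"):
    P=np.array([at(cam,*p,z)[:2] for p in pts]); r=cv2.minAreaRect((P*1000).astype(np.float32)); return P.mean(0).round(4),r,P
E
python3 - <<'E'
from h import *
for n,p,z in [("roof",[(25,75),(328,28),(360,235),(60,278)],.058),("terr",[(385,362),(72,412)],.005),("packer",[(525,322),(602,370),(588,393),(508,345)],.012),("strip",[(566,108),(597,108),(602,216),(567,216)],.005)]:
    m,r,P=fit(cr(p),z); print(n,m,r,P.tolist())
for n,p,z in [("strip",(314,178),.029),("roof",(295,234),.08),("case",(293,153),.024)]: print(n,at("side",*p,z))
for n,p in [("glass",(177,168)),("tape",(195,307)),("case",(472,175)),("r",(205,238)),("seam",(245,255))]: print(n,at("top",*p,0.02))
E
```

```text
roof [0.5906 0.002 ] ((589.8318481445312, 1.9672012329101562), (143.2031707763672, 207.7792205810547), 10.650153160095215) [[0.641, 0.1173], [0.6794, -0.0869], [0.5382, -0.1109], [0.5036, 0.0887]]
terr [ 0.4374 -0.0271] ((437.4000244140625, -27.049999237060547), (218.70155334472656, 0.0), 100.69851684570312) [[0.4577, -0.1345], [0.4171, 0.0804]]
packer [ 0.4637 -0.2507] ((463.7274475097656, -250.19598388671875), (63.099891662597656, 19.851909637451172), 59.30027770996094) [[0.4875, -0.2296], [0.456, -0.2823], [0.44, -0.2728], [0.4713, -0.218]]
strip [ 0.6019 -0.2708] ((601.8797607421875, -270.7458190917969), (76.69123077392578, 24.3100643157959), 1.6500691175460815) [[0.6399, -0.2589], [0.6405, -0.2805], [0.5639, -0.284], [0.5632, -0.2597]]
strip [ 0.5975 -0.2474  0.029 ]
roof [0.5819 0.0239 0.08  ]
case [ 0.6892 -0.3515  0.024 ]
glass [0.6884 0.3354 0.02  ]
tape [0.3626 0.2748 0.02  ]
case [ 0.6912 -0.3638  0.02  ]
r [0.523  0.2606 0.02  ]
seam [0.4857 0.1655 0.02  ]
```

```bash
cat >> h.py <<'E'
from scipy.spatial.transform import Rotation as Ro
def go(P,yaw=None):
    """units of drive_tool: turn first, then offset"""
    s=observe(); R=np.array(s['tool_rot'])
    a=np.radians(yaw) if yaw is not None else np.arctan2(R[1,0],R[0,0])
    Rd=np.array([[np.cos(a),np.sin(a),0],[np.sin(a),-np.cos(a),0],[0,0,-1]])
    print("pos",s['position'].round(4),"yaw",np.degrees(np.arctan2(R[1,0],R[0,0])).round(2),"turn u",(np.degrees(Ro.from_matrix(R.T@Rd).as_rotvec())/6).round(3),
     "off u",(Rd.T@(np.array(P)-s['position'])/.04).round(3),"w",s['grip_width'],"F",s['ft_force'].round(2),"g",s['gripper_force'],s['time_s'])
E
python3 -c "
from h import *
go((.59,.002,.16),10.7)
print(at('top',*cr([(195,153)])[0],.084))"
```

```text
pos [ 0.2281 -0.5002  0.2308] yaw 24.51 turn u [-1.300e-02 -1.000e-03  2.302e+00] off u [ 11.221 -10.656   1.769] w 0.08555018126614095 F [ 0.53 -0.79  0.22] g 0.0 0.1
[0.586  0.0011 0.084 ]
```

Call:
drive_tool(offset=[[0,0,0],[0,0,0],[0,0,0],[0.9,-0.85,0],[0.9,-0.85,0],[0.9,-0.85,0],[0.9,-0.85,0],[0.9,-0.85,0],[0.9,-0.85,0],[0.9,-0.85,0]], turn=[[0,0,0.8],[0,0,0.8],[0,0,0.7],[0,0,0],[0,0,0],[0,0,0],[0,0,0],[0,0,0],[0,0,0],[0,0,0]], hand=[1,1,1,1,1,1,1,1,1,1], newtons=30)

```text
time_s: 1.35
position: [0.4322, -0.2182, 0.2311]
tool_rot: [[0.983, 0.186, -0.0], [0.186, -0.983, 0.0], [-0.0, -0.0, -1.0]]
ft_force: [0.4, -0.7, 0.0]
grip_width: 0.0855
gripper_force: 0.0
```

Call:
drive_tool(offset=[[0.9,-0.85,0],[0.9,-0.85,0],[0.9,-0.85,0],[0.9,-0.85,0],[0.9,-0.85,0.2],[0.3,-0.45,0.4],[0,0,0.4],[0,0,0.5],[0,0,0.3],[0,0,0]], turn=[[0,0,0],[0,0,0],[0,0,0],[0,0,0],[0,0,0],[0,0,0],[0,0,0],[0,0,0],[0,0,0],[0,0,0]], hand=[1,1,1,1,1,1,1,1,1,1])

```text
time_s: 2.6
position: [0.5847, 0.0004, 0.1585]
tool_rot: [[0.983, 0.185, -0.002], [0.185, -0.983, 0.0], [-0.002, -0.001, -1.0]]
ft_force: [0.1, -0.6, -0.6]
grip_width: 0.0851
gripper_force: 0.0
```

```bash
python3 - <<'E'
from h import *
go((.589,.002,.059),10.7)
cv2.imwrite("pics/s1.png",cv2.resize(get_image("side")[120:330,200:420],None,fx=2.8,fy=2.8,interpolation=cv2.INTER_CUBIC))
E
```

```text
pos [5.847e-01 4.000e-04 1.585e-01] yaw 10.68 turn u [-0.007  0.018 -0.003] off u [ 0.112 -0.019  2.488] w 0.08512486802116308 F [ 0.09 -0.64 -0.62] g 0.0 2.6
```

View pics/s1.png

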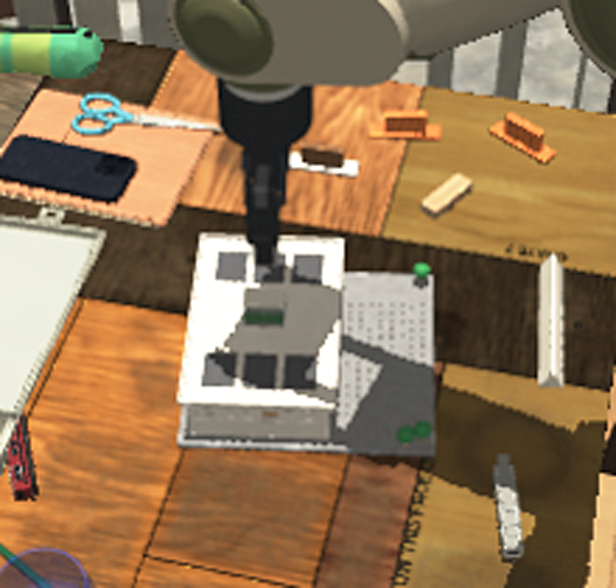

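Call:
drive_tool(offset=[[0.06,0,0.4],[0,0,0.4],[0,0,0.4],[0,0,0.4],[0,0,0.4],[0,0,0.3],[0,0,0.19],[0,0,0],[0,0,0],[0,0,0]], turn=[[0,0,0],[0,0,0],[0,0,0],[0,0,0],[0,0,0],[0,0,0],[0,0,0],[0,0,0],[0,0,0],[0,0,0]], hand=[1,1,1,1,1,1,1,1,0,0])

```text
time_s: 3.9
position: [0.5879, 0.0011, 0.0602]
tool_rot: [[0.983, 0.186, 0.001], [0.186, -0.983, -0.0], [0.001, 0.0, -1.0]]
ft_force: [-0.0, 0.2, -0.5]
grip_width: 0.0517
gripper_force: 0.0
```

Call:
drive_tool(offset=[[0,0,0],[0,0,0],[0,0,0],[0,0,0],[0,0,0],[0,0,-0.2],[0,0,-0.3],[0,0,-0.3],[0,0,0],[0,0,0]], turn=[[0,0,0],[0,0,0],[0,0,0],[0,0,0],[0,0,0],[0,0,0],[0,0,0],[0,0,0],[0,0,0],[0,0,0]], hand=[0,0,0,0,0,0,0,0,0,0])

```text
time_s: 5.15
position: [0.5874, 0.0012, 0.0916]
tool_rot: [[0.983, 0.186, -0.0], [0.186, -0.983, 0.0], [-0.0, -0.0, -1.0]]
ft_force: [-0.8, 0.0, -1.0]
grip_width: 0.0228
gripper_force: 29.5
```

Call:
drive_tool(offset=[[0,0,-0.7],[0,0,-0.8],[0,0,0],[0,0,0],[0,0,0],[-0.2,-0.4,0],[-0.24,-0.8,0],[-0.2,-0.8,0],[-0.2,-0.8,0],[-0.2,-0.8,0]], turn=[[0,0,0],[0,0,0],[0,0,0.6],[0,0,0.6],[0,0,0.58],[0,0,0],[0,0,0],[0,0,0],[0,0,0],[0,0,0]], hand=[0,0,0,0,0,0,0,0,0,0])

```text
time_s: 6.4
position: [0.5447, 0.147, 0.1515]
tool_rot: [[1.0, 0.003, -0.001], [0.003, -1.0, 0.0], [-0.001, -0.0, -1.0]]
ft_force: [0.1, 0.1, -0.6]
grip_width: 0.0232
gripper_force: 29.6
```

Call:
drive_tool(offset=[[-0.2,-0.8,0],[-0.2,-0.8,0],[0,-0.8,0],[0,-0.6,0],[0,-0.37,0],[0,0,0],[0,0,0.5],[0,0,0.5],[0,0,0.5],[0,0,0.5]], turn=[[0,0,0],[0,0,0],[0,0,0],[0,0,0],[0,0,0],[0,0,0],[0,0,0],[0,0,0],[0,0,0],[0,0,0]], hand=[0,0,0,0,0,0,0,0,0,0])

```text
time_s: 7.65
position: [0.5299, 0.2789, 0.0711]
tool_rot: [[1.0, -0.0, -0.0], [-0.0, -1.0, -0.0], [-0.0, 0.0, -1.0]]
ft_force: [0.4, -0.1, -1.1]
grip_width: 0.0231
gripper_force: 29.6
```

```bash
python3 - <<'E'
from h import *
go((.53,.28,.0115),0)
cv2.imwrite("pics/t2.png",cv2.resize(get_image("top")[140:330,140:400],None,fx=3,fy=3,interpolation=cv2.INTER_CUBIC))
E
```

```text
pos [0.5299 0.2789 0.0711] yaw -0.01 turn u [ 0.002  0.001 -0.001] off u [ 0.003 -0.027  1.491] w 0.023109275075241242 F [ 0.44 -0.15 -1.12] g 29.606111347675323 7.65
```

View pics/t2.png

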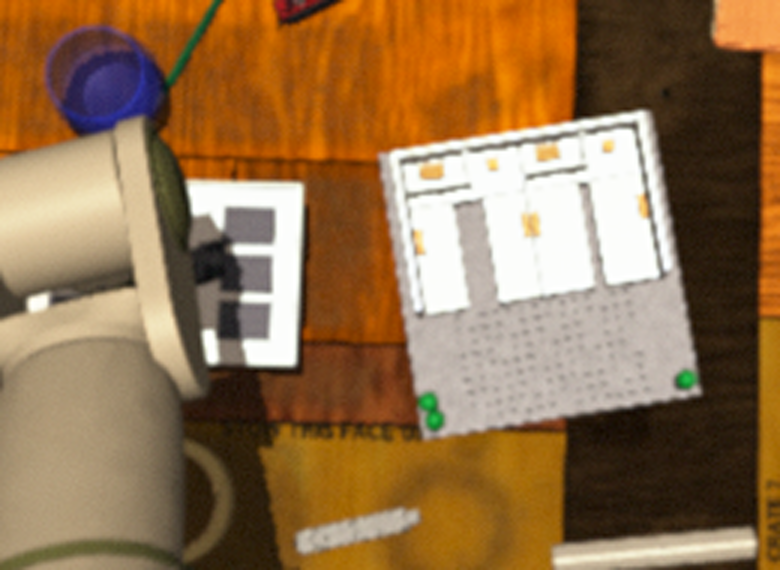

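Call:
drive_tool(offset=[[0,0,0.5],[0,0,0.4],[0,0,0.3],[0,0,0.2],[0,0,0.1],[0,0,0],[0,0,0],[0,0,0],[0,0,0],[0,0,0]], turn=[[0,0,0],[0,0,0],[0,0,0],[0,0,0],[0,0,0],[0,0,0],[0,0,0],[0,0,0],[0,0,0],[0,0,0]], hand=[0,0,0,0,0,0,0,0.6,0.8,0.8])

```text
time_s: 8.95
position: [0.53, 0.2799, 0.0119]
tool_rot: [[1.0, 0.001, 0.0], [0.001, -1.0, 0.0], [0.0, -0.0, -1.0]]
ft_force: [-0.1, 0.6, 0.6]
grip_width: 0.0684
gripper_force: 0.0
```

Call:
drive_tool(offset=[[0,0,0],[0,0,0],[0,0,0],[0,0,-0.4],[0,0,-0.7],[0,0,-0.9],[0,0,-0.9],[0,0,-0.9],[0,0,-0.2],[0,0,0]], turn=[[0,0,0],[0,0,0],[0,0,0],[0,0,0],[0,0,0],[0,0,0],[0,0,0],[0,0,0],[0,0,0],[0,0,0]], hand=[0.8,0.8,0.8,0.8,0.8,0.8,0.8,0.8,0.8,0.8])

```text
time_s: 10.2
position: [0.5297, 0.2798, 0.1719]
tool_rot: [[1.0, 0.001, 0.0], [0.001, -1.0, 0.0], [0.0, -0.0, -1.0]]
ft_force: [-0.3, 0.2, -0.2]
grip_width: 0.0685
gripper_force: 0.0
```

```bash
python3 - <<'E'
from h import *
# packer axis: long direction from earlier corners
P=np.array([[0.4875,-0.2296],[0.456,-0.2823],[0.44,-0.2728],[0.4713,-0.218]])
d=P[1]-P[0]+P[2]-P[3]; print("long dir deg",np.degrees(np.arctan2(-d[1],-d[0])),"centre",P.mean(0))
go((.464,-.2505,.15),None)
i=get_image("top"); cv2.imwrite("pics/t3raw.png",i)
cv2.imwrite("pics/t3.png",cv2.resize(i[185:255,255:375],None,fx=6.6,fy=6.6,interpolation=cv2.INTER_CUBIC))
E
```

```text
long dir deg 59.70712357365452 centre [ 0.4637   -0.250675]
pos [0.5297 0.2798 0.1719] yaw 0.03 turn u [-0.001 -0.003  0.   ] off u [-1.65  13.257  0.546] w 0.06851298391258102 F [-0.28  0.18 -0.17] g 0.0 10.2
```

View pics/t3.png

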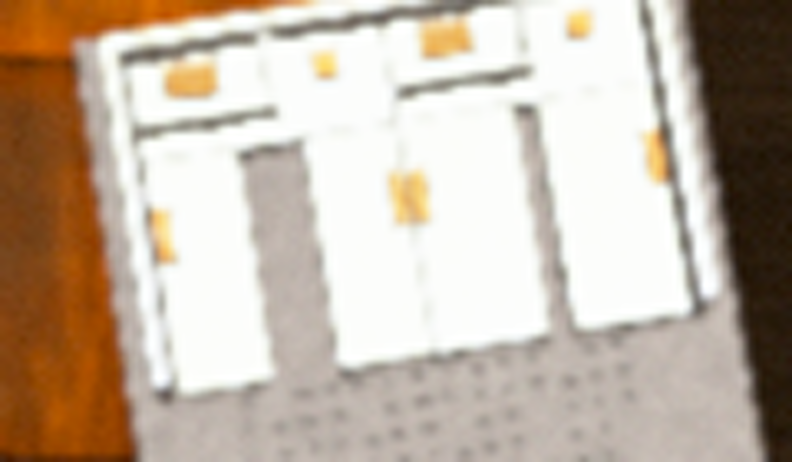

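```bash
python3 - <<'E'
from h import *
f=lambda p,z: at("top",*cr([p],255,185,6.6)[0],z)[:2]
lf,lb,rf,rb=f((274,378),.005),f((241,152),.005),f((339,370),.022),f((303,143),.022)
print(lf,lb,rf,rb,"w",np.linalg.norm(lf-rf),"len",np.linalg.norm(lf-lb),np.linalg.norm(rf-rb))
ax=lb-lf+rb-rf; print("axis yaw",np.degrees(np.arctan2(ax[1],ax[0])),"mouth",(lf+rf)/2)
# from model fit
for a in (10.7,):
    t=np.radians(a);X=np.array([np.cos(t),np.sin(t)]);Y=np.array([-np.sin(t),np.cos(t)])
    O=np.array([.4374,-.0271])+.125*X; print("model",O, O-.03*X+.04575*Y)
# front edge of floor: left end, right end
a,b=f((175,393),.022),f((692,312),.022); e=a-b; print("front",a,b,np.linalg.norm(e),np.degrees(np.arctan2(-e[0],e[1])),(a+b)/2)
E
```

```text
[0.5218 0.048 ] [0.6037 0.0626] [0.5232 0.0246] [0.6044 0.0398] w 0.023441842930964275 len 0.08319116539633278 0.08261041096617307
axis yaw 10.354300654694265 mouth [0.5225 0.0363]
model [ 0.5602266  -0.00389167] [0.52225397 0.03549286]
front [0.5134 0.0823] [ 0.5475 -0.0999] 0.18536356168351967 10.600667446025708 [ 0.53045 -0.0088 ]
```

```bash
python3 - <<'E'
from h import *
print("packer side", at("side",*cr([(447,191)],200,120,2.8)[0],.012))
print("strip plate corners side",[at("side",*cr([p],200,120,2.8)[0],.005)[:2].tolist() for p in [(290,162),(357,174)]])
print("strip wall top side",[at("side",*cr([p],200,120,2.8)[0],.029)[:2].tolist() for p in [(303,149),(345,153)]])
print("strip wall top", [at("top",*p,.029)[:2].tolist() for p in cr([(582,124),(598,124),(600,190),(584,190)])])
go((.4536,-.268,.10),59.7); print(observe()['q'].round(1))
E
```

```text
packer side [ 0.463  -0.2548  0.012 ]
strip plate corners side [[0.6356, -0.2684], [0.5616, -0.2663]]
strip wall top side [[0.6203, -0.2654], [0.5757, -0.2694]]
strip wall top [[0.6238, -0.265], [0.6241, -0.276], [0.5781, -0.2774], [0.5778, -0.2664]]
pos [0.5294 0.2798 0.1709] yaw 0.03 turn u [-4.000e-03  1.400e-02 -9.945e+00] off u [-12.78    5.273   1.773] w 0.06810931295200709 F [-0.71 -0.55 -0.28] g 0.0 10.25
[ 16.5  29.4  71.9   0.   78.8 106.5]
```

Call:
drive_tool(offset=[[0,0,0],[0,0,0],[0,0,0],[0,0,0],[0,0,0],[0,0,0],[0,0,0],[0,0,0],[0,0,0],[0,0,0]], turn=[[0,0,-1],[0,0,-1],[0,0,-1],[0,0,-1],[0,0,-1],[0,0,-1],[0,0,-1],[0,0,-1],[0,0,-1],[0,0,-0.95]], hand=[0.8,0.8,0.8,0.8,0.8,0.8,0.8,0.8,0.8,0.8])

```text
time_s: 11.5
position: [0.5293, 0.2797, 0.17]
tool_rot: [[0.501, 0.865, -0.003], [0.865, -0.501, -0.001], [-0.002, -0.002, -1.0]]
ft_force: [0.4, 0.3, 0.4]
grip_width: 0.0682
gripper_force: 0.0
```

Call:
drive_tool(offset=[[-1,0.41,0],[-1,0.41,0],[-1,0.41,0],[-1,0.41,0],[-1,0.41,0],[-1,0.41,0],[-1,0.41,0],[-1,0.41,0],[-1,0.41,0],[-1,0.41,0]], turn=[[0,0,0],[0,0,0],[0,0,0],[0,0,0],[0,0,0],[0,0,0],[0,0,0],[0,0,0],[0,0,0],[0,0,0]], hand=[0.8,0.8,0.8,0.8,0.8,0.8,0.8,0.8,0.8,0.8])

```text
time_s: 12.75
position: [0.469, -0.1493, 0.1704]
tool_rot: [[0.504, 0.864, -0.002], [0.864, -0.504, 0.001], [0.0, -0.003, -1.0]]
ft_force: [1.0, -0.7, -0.4]
grip_width: 0.0681
gripper_force: 0.0
```

Call:
drive_tool(offset=[[-1,0.41,0],[-1,0.41,0],[-0.78,0.35,0.4],[0,0,0.6],[0,0,0.6],[0,0,0.6],[0,0,0.4],[0,0,0],[0,0,0],[0,0,0]], turn=[[0,0,0],[0,0,0],[0,0,0],[0,0,0],[0,0,0],[0,0,0],[0,0,0],[0,0,0],[0,0,0],[0,0,0]], hand=[0.8,0.8,0.8,0.8,0.8,0.8,0.7,0.6,0.6,0.6])

```text
time_s: 14.0
position: [0.4544, -0.268, 0.0682]
tool_rot: [[0.504, 0.864, 0.001], [0.864, -0.504, -0.001], [-0.0, 0.001, -1.0]]
ft_force: [0.3, -0.0, 0.2]
grip_width: 0.0509
gripper_force: 0.0
```

```bash
python3 - <<'E'
from h import *
go((.4536,-.268,.003),59.7)
E
```

```text
pos [ 0.4544 -0.268   0.0682] yaw 59.73 turn u [0.008 0.002 0.005] off u [-0.011 -0.018  1.631] w 0.050944493935436326 F [ 0.3  -0.02  0.24] g 0.0 14.0
```

Call:
drive_tool(offset=[[0,0,0.5],[0,0,0.5],[0,0,0.4],[0,0,0.22],[0,0,0],[0,0,0],[0,0,0],[0,0,0],[0,0,0],[0,0,0]], turn=[[0,0,0],[0,0,0],[0,0,0],[0,0,0],[0,0,0],[0,0,0],[0,0,0],[0,0,0],[0,0,0],[0,0,0]], hand=[0.6,0.6,0.6,0.6,0.6,0,0,0,0,0], newtons=25)

```text
time_s: 15.25
position: [0.4545, -0.2681, 0.0036]
tool_rot: [[0.504, 0.864, 0.001], [0.864, -0.504, -0.001], [-0.0, 0.001, -1.0]]
ft_force: [-0.2, -0.3, 6.7]
grip_width: 0.0201
gripper_force: 26.6
```

Call:
drive_tool(offset=[[0,0,0],[0,0,0],[0,0,-0.4],[0,0,-0.8],[0,0,-0.8],[0,0,0],[0,0,0],[0,0,0],[0,0,0],[0,0,0]], turn=[[0,0,0],[0,0,0],[0,0,0],[0,0,0],[0,0,0],[0,0,1],[0,0,1],[0,0,1],[0,0,1],[0,0,1]], hand=[0,0,0,0,0,0,0,0,0,0])

```text
time_s: 16.5
position: [0.4542, -0.2678, 0.083]
tool_rot: [[0.87, 0.493, 0.0], [0.493, -0.87, 0.0], [0.0, 0.0, -1.0]]
ft_force: [0.7, 0.2, 1.3]
grip_width: 0.02
gripper_force: 25.9
```

```bash
python3 - <<'E'
from h import *
i=get_image("top"); cv2.imwrite("pics/t4raw.png",i)
t=np.radians(10.6);X=np.array([np.cos(t),np.sin(t)])
M=np.array([.5225,.036]); T=M-.085*X  # tcp at 85mm before mouth: packer front at ~ -34
go((*T,.06),10.6); print(T)
E
```

```text
pos [ 0.4542 -0.2678  0.083 ] yaw 29.31 turn u [ 0.    -0.     3.118] off u [ 0.95  -7.152  0.574] w 0.019858200994452888 F [-0.04  0.25 -0.15] g 25.849001705646515 16.55
[0.4389505  0.02036414]
```

Call:
drive_tool(offset=[[0,0,0],[0,0,0],[0,0,0],[0,0,0],[0.1,-0.9,0],[0.15,-0.9,0],[0.15,-0.9,0],[0.15,-0.9,0],[0.15,-0.9,0],[0.15,-0.9,0]], turn=[[0,0,0.8],[0,0,0.8],[0,0,0.8],[0,0,0.72],[0,0,0],[0,0,0],[0,0,0],[0,0,0],[0,0,0],[0,0,0]], hand=[0,0,0,0,0,0,0,0,0,0])

```text
time_s: 17.8
position: [0.4463, -0.0482, 0.0831]
tool_rot: [[0.981, 0.193, 0.0], [0.193, -0.981, -0.0], [0.0, 0.0, -1.0]]
ft_force: [0.8, -0.2, 0.5]
grip_width: 0.0201
gripper_force: 25.8
```

Call:
drive_tool(offset=[[0.1,-0.9,0],[0,-0.65,0],[0,-0.2,0],[0,0,0.5],[0,0,0.5],[0,0,0.25],[0,0,0],[0,0,0],[0,0,0],[0,0,0]], turn=[[0,0,0],[0,0,0],[0,0,0],[0,0,0],[0,0,0],[0,0,0],[0,0,0],[0,0,0],[0,0,0],[0,0,0]], hand=[0,0,0,0,0,0,0,0,0,0])

```text
time_s: 19.05
position: [0.4371, 0.0201, 0.0333]
tool_rot: [[0.982, 0.191, 0.001], [0.191, -0.982, -0.0], [0.001, 0.0, -1.0]]
ft_force: [0.0, -0.4, 0.7]
grip_width: 0.0201
gripper_force: 25.8
```

```bash
python3 - <<'E'
from h import *
i=get_image("top"); cv2.imwrite("pics/t5raw.png",i); j=get_image("side"); cv2.imwrite("pics/s5raw.png",j)
a=cv2.resize(i[185:285,255:385],(780,600),interpolation=cv2.INTER_CUBIC)[:,:]
b=cv2.resize(j[195:295,255:385],(780,600),interpolation=cv2.INTER_CUBIC)
cv2.imwrite("pics/c5.png",cv2.resize(np.hstack([a,b]),(800,308)))
cv2.imwrite("pics/s5.png",b)
go((.4390,.0204,.0098),10.6)
E
```

```text
pos [0.437  0.0201 0.0331] yaw 11.02 turn u [ 0.001 -0.003  0.069] off u [0.05  0.003 0.583] w 0.020219956089672263 F [ 0.47  0.35 -0.61] g 25.84421396255493 19.15
```

View pics/s5.png

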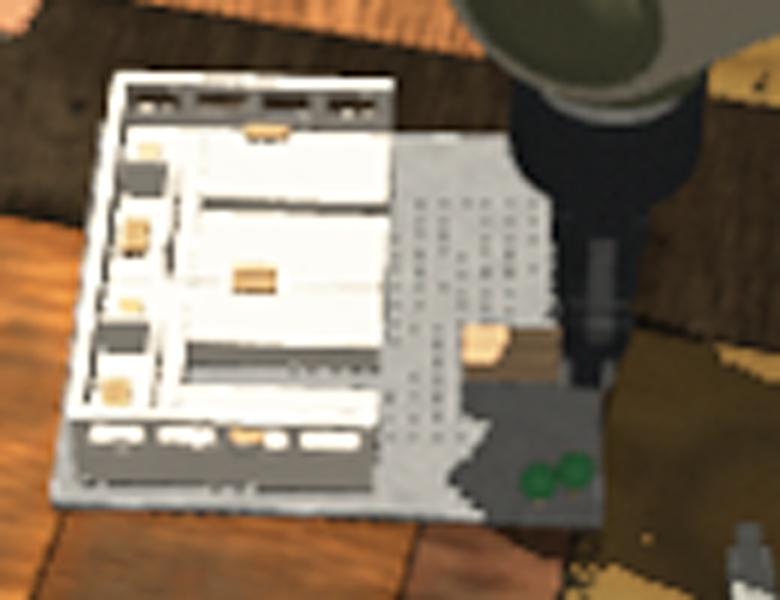

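```bash
python3 - <<'E'
from h import *
t=np.radians(10.6);X=np.array([np.cos(t),np.sin(t)]);Y=np.array([-X[1],X[0]]);M=np.array([.5225,.036])
f=lambda p,z: at("side",*cr([p],255,195,6)[0],z)[:2]
def rel(P): return (np.array([(P-M)@X,(P-M)@Y])*1000).round(1)
for n,p,z in [("far f",(380,345),.022),("near f",(379,389),.022),("far b",(187,340),.022),("near b",(180,380),.022),("pk far",(463,325),.0415),("pk near",(463,360),.0415),("pk bot near",(463,380),.0295)]: print(n,rel(f(p,z)))
s=observe()['position'];print("tcp",rel(s[:2]))
i=cv2.imread("pics/t5raw.png")
cv2.imwrite("pics/t5.png",cv2.resize(i[190:280,270:370],None,fx=6.6,fy=6.6,interpolation=cv2.INTER_CUBIC))
E
```

```text
far f [ -1.7 -15.7]
near f [-2.3  8.7]
far b [ 80.9 -14.3]
near b [82.1  7.9]
pk far [-36.8 -11.9]
pk near [-37.3   7.3]
pk bot near [-37.6   8.3]
tcp [-87.    0.1]
```

View pics/t5.png

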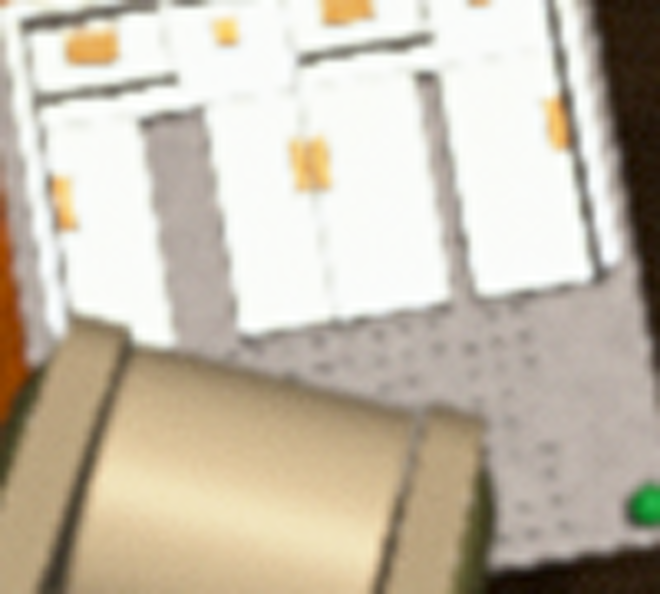

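Call:
drive_tool(offset=[[0,0.02,0.2],[0,0,0.2],[0,0,0.17],[0.2,0,0],[0.3,0,0],[0.3,0,0],[0.2,0,0],[0.1,0,0],[0.1,0,0],[0,0,0]], turn=[[0,0,0.07],[0,0,0],[0,0,0],[0,0,0],[0,0,0],[0,0,0],[0,0,0],[0,0,0],[0,0,0],[0,0,0]], hand=[0,0,0,0,0,0,0,0,0,0])

```text
time_s: 20.4
position: [0.4843, 0.0282, 0.0101]
tool_rot: [[0.983, 0.184, -0.0], [0.184, -0.983, 0.0], [-0.0, -0.0, -1.0]]
ft_force: [0.4, 0.5, 0.0]
grip_width: 0.0201
gripper_force: 25.9
```

```bash
cat >> h.py <<'E'
t_=np.radians(10.6);X=np.array([np.cos(t_),np.sin(t_)]);Y=np.array([-X[1],X[0]]);M=np.array([.5225,.036])
def rel(P): P=np.array(P)[:2]-M; return (np.array([P@X,P@Y])*1000).round(1)
def st():
    s=observe(); R=s['tool_rot']; print("rel",rel(s['position']),"z",s['position'][2].round(4),"yaw",np.degrees(np.arctan2(R[1,0],R[0,0])).round(2),"F",s['ft_force'].round(1),"w",s['grip_width'].round(4),"g",round(s['gripper_force'],1),s['time_s'])
E
python3 -c "
from h import *
st()"
```

```text
Traceback (most recent call last):
  File "h.py", line 28, in st
    s=observe(); R=s['tool_rot']; print("rel",rel(s['position']),"z",s['position'][2].round(4),"yaw",np.degrees(np.arctan2(R[1,0],R[0,0])).round(2),"F",s['ft_force'].round(1),"w",s['grip_width'].round(4),"g",round(s['gripper_force'],1),s['time_s'])
                                                                                                                                                                                   ^^^^^^^^^^^^^^^^^^^^^
AttributeError: 'float' object has no attribute 'round'
```

Call:
drive_tool(offset=[[0.15,0,0],[0.15,0,0],[0.15,0,0],[0.1,0,0],[0.07,0,0],[0,0,0],[0,0,0.03],[0,0,0],[0,0,0],[0,0,0]], turn=[[0,0,0],[0,0,0],[0,0,0],[0,0,0],[0,0,0],[0,0,0],[0,0,0],[0,0,0],[0,0,0],[0,0,0]], hand=[0,0,0,0,0,0,0,0,0,0])

```text
time_s: 21.65
position: [0.5086, 0.0327, 0.009]
tool_rot: [[0.983, 0.184, 0.0], [0.184, -0.983, -0.0], [0.0, 0.0, -1.0]]
ft_force: [0.2, 0.0, -0.7]
grip_width: 0.0203
gripper_force: 25.9
```

```bash
sed -i "s/s\['grip_width'\].round(4)/round(s['grip_width'],4)/" h.py
python3 -c "
from h import *
st()
j=get_image('side'); cv2.imwrite('pics/s6.png',cv2.resize(j[195:295,255:385],(780,600),interpolation=cv2.INTER_CUBIC))"
```

```text
rel [-14.2  -0.7] z 0.009 yaw 10.59 F [ 0.2  0.  -0.7] w 0.0203 g 25.9 21.65
```

View pics/s6.png

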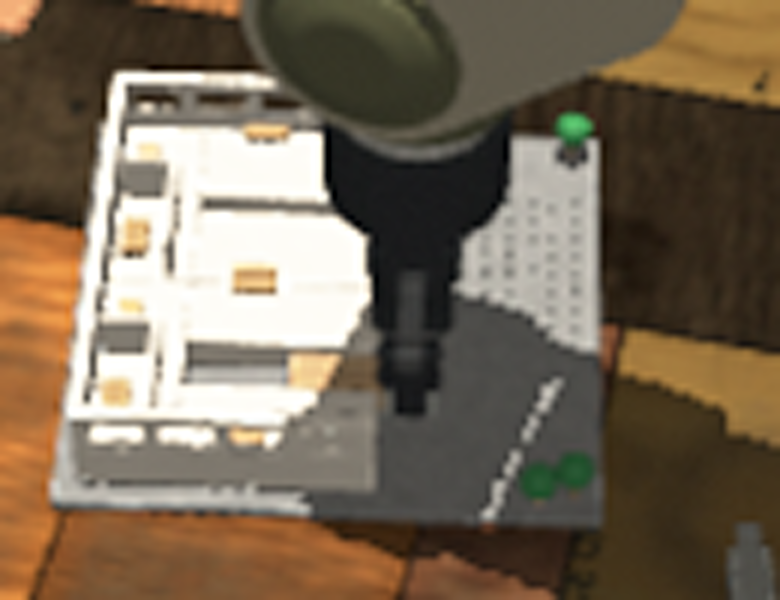

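Call:
drive_tool(offset=[[0,0,0],[0,0,0],[0,0,0],[0,0,-0.02],[-0.3,0,0],[-0.3,0,0],[-0.3,0,0],[0,0,0],[0,0,0],[0,0,0]], turn=[[0,0,0],[0,0,0],[0,0,0],[0,0,0],[0,0,0],[0,0,0],[0,0,0],[0,0,0],[0,0,0],[0,0,0]], hand=[0.5,0.5,0.5,0.5,0.5,0.5,0.5,0,0,0])

```text
time_s: 22.95
position: [0.4736, 0.0261, 0.0097]
tool_rot: [[0.983, 0.184, 0.0], [0.184, -0.983, -0.0], [0.0, 0.0, -1.0]]
ft_force: [-0.2, 0.4, 0.3]
grip_width: -0.0002
gripper_force: 0.0
```

Call:
drive_tool(offset=[[0,0,0],[0,0,0],[0,0,0],[0.2,0,0],[0.15,0,0],[0.15,0,0],[0.15,0,0],[0.1,0,0],[0,0,0],[0,0,0]], turn=[[0,0,0],[0,0,0],[0,0,0],[0,0,0],[0,0,0],[0,0,0],[0,0,0],[0,0,0],[0,0,0],[0,0,0]], hand=[0,0,0,0,0,0,0,0,0,0])

```text
time_s: 24.2
position: [0.5026, 0.0316, 0.0097]
tool_rot: [[0.983, 0.184, -0.0], [0.184, -0.983, 0.0], [-0.0, -0.0, -1.0]]
ft_force: [-0.2, -0.3, 0.1]
grip_width: 0.0004
gripper_force: 0.0
```

```bash
python3 -c "
from h import *
st()"
```

```text
rel [-20.4  -0.6] z 0.0097 yaw 10.59 F [-0.2 -0.3  0.1] w 0.0004 g 0.0 24.2
```

Continue slowly to finger front at about the mouth (TCP rel x ≈ −11).

Call:
drive_tool(offset=[[0.06,0,0],[0.06,0,0],[0.06,0,0],[0.05,0,0],[0.03,0,0],[0,0,0],[0,0,0],[0,0,0],[0,0,0],[0,0,0]], turn=[[0,0,0],[0,0,0],[0,0,0],[0,0,0],[0,0,0],[0,0,0],[0,0,0],[0,0,0],[0,0,0],[0,0,0]], hand=[0,0,0,0,0,0,0,0,0,0])

```text
time_s: 25.45
position: [0.5129, 0.0335, 0.0097]
tool_rot: [[0.983, 0.184, -0.0], [0.184, -0.983, 0.0], [-0.0, -0.0, -1.0]]
ft_force: [-0.2, 0.5, -0.4]
grip_width: 0.0
gripper_force: 0.0
```

```bash
python3 -c "
from h import *
st()"
```

```text
rel [-9.9 -0.7] z 0.0097 yaw 10.59 F [-0.2  0.5 -0.4] w 0.0 g 0.0 25.45
```

Call:
drive_tool(offset=[[0.03,0,0],[0.03,0,0],[0.03,0,0],[0,0,0],[0,0,0],[0,0,0],[0,0,0],[0,0,0],[0,0,0],[0,0,0]], turn=[[0,0,0],[0,0,0],[0,0,0],[0,0,0],[0,0,0],[0,0,0],[0,0,0],[0,0,0],[0,0,0],[0,0,0]], hand=[0,0,0,0,0,0,0,0,0,0])

```text
time_s: 26.7
position: [0.5157, 0.0341, 0.0096]
tool_rot: [[0.983, 0.184, -0.002], [0.184, -0.983, 0.0], [-0.002, -0.0, -1.0]]
ft_force: [-4.5, -1.5, 0.6]
grip_width: -0.0003
gripper_force: 2.6
```

```bash
python3 -c "
from h import *
st()"
```

```text
rel [-7.  -0.6] z 0.0096 yaw 10.59 F [-4.5 -1.5  0.6] w -0.0003 g 2.6 26.7
```

Call:
drive_tool(offset=[[-0.2,0,0],[-0.3,0,0],[0,0,-0.6],[0,0,-1],[0,0,-0.9],[0,0,0],[0,0,0],[0.3,0.8,0],[0.3,0.9,0],[0.3,0.9,0]], turn=[[0,0,0],[0,0,0],[0,0,0],[0,0,0],[0,0,0],[0,0,0.75],[0,0,0.73],[0,0,0],[0,0,0],[0,0,0]], hand=[0,0,0,0,0,0,0,0,0,0])

```text
time_s: 27.95
position: [0.5358, -0.0734, 0.1097]
tool_rot: [[1.0, 0.03, 0.0], [0.03, -1.0, 0.0], [0.0, -0.0, -1.0]]
ft_force: [0.4, -0.4, -0.4]
grip_width: 0.0002
gripper_force: 0.0
```

Call:
drive_tool(offset=[[0.3,0.9,0],[0.3,0.9,0],[0.3,0.9,0],[0.3,0.9,0],[0.3,0.9,0],[0,0.46,0],[0,0,0],[0,0,0],[0,0,0],[0,0,0]], turn=[[0,0,0],[0,0,0],[0,0,0],[0,0,0],[0,0,0],[0,0,0],[0,0,0],[0,0,0],[0,0,0],[0,0,0]], hand=[0,0,0,0,0.6,0.6,0.6,0.6,0.6,0.6])

```text
time_s: 29.2
position: [0.6019, -0.2681, 0.11]
tool_rot: [[1.0, 0.031, 0.0], [0.031, -1.0, 0.0], [0.0, -0.0, -1.0]]
ft_force: [-0.0, 0.8, 0.4]
grip_width: 0.0514
gripper_force: 0.0
```

```bash
python3 - <<'E'
from h import *
go((.601,-.269,.008),1.7)
i=get_image("top"); j=get_image("side"); cv2.imwrite("pics/t7raw.png",i); cv2.imwrite("pics/s7raw.png",j)
a=cv2.resize(i[190:250,270:350],(560,420),interpolation=cv2.INTER_CUBIC)[:,:400]
b=cv2.resize(j[230:285,275:332],(400,386),interpolation=cv2.INTER_CUBIC)
cv2.imwrite("pics/c7.png",np.hstack([a[:386],b]))
E
```

```text
pos [ 0.6019 -0.2681  0.11  ] yaw 1.76 turn u [-0.    -0.001  0.01 ] off u [-0.023  0.021  2.549] w 0.051393101329296455 F [-0.01  0.78  0.38] g 0.0 29.2
```

View pics/c7.png

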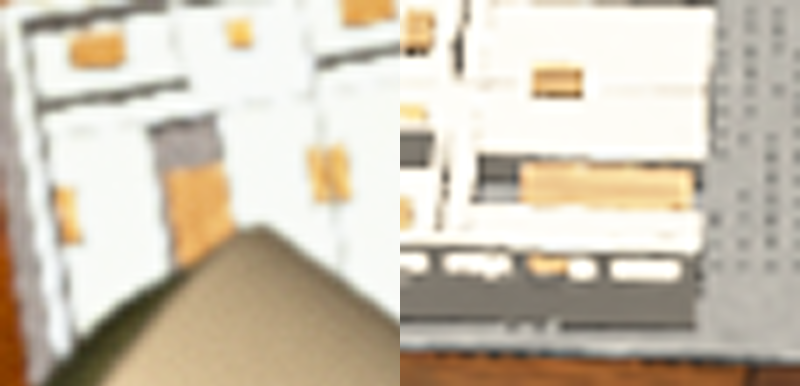

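Call:
drive_tool(offset=[[-0.02,0,0.5],[0,0,0.6],[0,0,0.6],[0,0,0.5],[0,0,0.25],[0,0,0.1],[0,0,0],[0,0,0],[0,0,0],[0,0,0]], turn=[[0,0,0],[0,0,0],[0,0,0],[0,0,0],[0,0,0],[0,0,0],[0,0,0],[0,0,0],[0,0,0],[0,0,0]], hand=[0.6,0.6,0.6,0.6,0.6,0.6,0.6,0,0,0], newtons=60)

```text
time_s: 30.55
position: [0.6013, -0.2691, 0.0084]
tool_rot: [[1.0, 0.03, 0.001], [0.03, -1.0, -0.001], [0.001, 0.001, -1.0]]
ft_force: [0.7, 0.1, 4.6]
grip_width: 0.0085
gripper_force: 60.6
```

Call:
drive_tool(offset=[[0,0,0],[0,0,0],[0,0,0],[0,0,0],[0,0,-0.5],[0,0,-0.9],[0,0,-0.9],[0,0,-0.2],[0,0,0],[0,0,0]], turn=[[0,0,0],[0,0,0],[0,0,0],[0,0,0],[0,0,0],[0,0,0],[0,0,0],[0,0,0],[0,0,0],[0,0,0]], hand=[0,0,0,0,0,0,0,0,0,0])

```text
time_s: 31.8
position: [0.6004, -0.2685, 0.1059]
tool_rot: [[1.0, 0.03, -0.003], [0.03, -1.0, 0.002], [-0.002, -0.002, -1.0]]
ft_force: [1.0, 0.3, -0.2]
grip_width: 0.0088
gripper_force: 59.8
```

```bash
python3 - <<'E'
from h import *
st(); T=M+.041*X-.0007*Y; go((*T,.11),10.6)
j=get_image("side"); cv2.imwrite("pics/s8raw.png",j); s=observe()['position']
# predicted pixels of strip plate corners if centred at tcp, yaw ~1.7, underside z=tcp-.008
b=np.array([(x,y) for x in(-.038,.038) for y in(-.01025,.01025)]); print(px("side",[(s[0]+x,s[1]+y,s[2]-.003) for x,y in b]))
hsv=cv2.cvtColor(j,cv2.COLOR_BGR2HSV); m=((hsv[...,1]<40)&(hsv[...,2]>150)).astype(np.uint8); 
n,l,stt,c=cv2.connectedComponentsWithStats(m[120:200,280:360]); print([(x[:5]+np.array([280,120,0,0,0])).tolist() for x in stt[1:] if x[4]>20])
E
```

```text
rel [  20.6 -313.7] z 0.1059 yaw 1.71 F [ 1.   0.3 -0.2] w 0.0088 g 59.8 31.8
pos [ 0.6004 -0.2685  0.1059] yaw 1.71 turn u [-0.019  0.022 -1.482] off u [ 0.511 -7.824 -0.102] w 0.00881070768692052 F [ 0.97  0.32 -0.2 ] g 59.841687083244324 31.8
[[328.5 153.3]
 [327.  157.7]
 [302.7 149.4]
 [300.9 153.8]]
[[288, 120, 15, 23, 268], [334, 120, 20, 28, 280]]
```

Call:
drive_tool(offset=[[0,0,0],[0,0,0],[0.1,-0.8,0],[0.1,-0.9,0],[0.1,-0.9,0],[0.1,-0.9,0],[0.1,-0.9,0],[0,-0.9,0],[0,-0.9,0],[0,-0.9,0]], turn=[[0,0,-0.74],[0,0,-0.74],[0,0,0],[0,0,0],[0,0,0],[0,0,0],[0,0,0],[0,0,0],[0,0,0],[0,0,0]], hand=[0,0,0,0,0,0,0,0,0,0])

```text
time_s: 33.1
position: [0.5679, 0.0151, 0.1068]
tool_rot: [[0.983, 0.184, -0.002], [0.184, -0.983, 0.0], [-0.002, -0.001, -1.0]]
ft_force: [0.3, 0.2, 0.5]
grip_width: 0.0086
gripper_force: 59.8
```

Call:
drive_tool(offset=[[0,-0.72,0],[0,0,0],[0,0,0.4],[0,0,0.4],[0,0,0.3],[0,0,0.1],[0,0,0],[0,0,0],[0,0,0],[0,0,0]], turn=[[0,0,0],[0,0,0],[0,0,0],[0,0,0],[0,0,0],[0,0,0],[0,0,0],[0,0,0],[0,0,0],[0,0,0]], hand=[0,0,0,0,0,0,0,0,0,0])

```text
time_s: 34.35
position: [0.5633, 0.0423, 0.06]
tool_rot: [[0.983, 0.184, 0.0], [0.184, -0.983, -0.0], [0.0, 0.0, -1.0]]
ft_force: [0.5, -0.4, -0.1]
grip_width: 0.0086
gripper_force: 59.8
```

```bash
python3 - <<'E'
from h import *
st(); T=M+.041*X-.0007*Y; go((*T,.025),10.6)
E
```

```text
rel [41.2 -1.3] z 0.06 yaw 10.6 F [ 0.5 -0.4 -0.1] w 0.0086 g 59.8 34.35
pos [0.5633 0.0423 0.06  ] yaw 10.6 turn u [ 0.001 -0.004 -0.   ] off u [-0.006 -0.016  0.874] w 0.008627827013961406 F [ 0.45 -0.41 -0.06] g 59.80899631977081 34.35
```

Call:
drive_tool(offset=[[0,-0.016,0.3],[0,0,0.3],[0,0,0.1],[0,0,0.06],[0,0,0.03],[0,0,0.03],[0,0,0],[0,0,0],[0,0,0],[0,0,0]], turn=[[0,0,0],[0,0,0],[0,0,0],[0,0,0],[0,0,0],[0,0,0],[0,0,0],[0,0,0],[0,0,0],[0,0,0]], hand=[0,0,0,0,0,0,0,0,0,0])

```text
time_s: 35.6
position: [0.5631, 0.0429, 0.0269]
tool_rot: [[0.983, 0.184, 0.0], [0.184, -0.983, 0.0], [0.0, -0.0, -1.0]]
ft_force: [-0.1, 0.1, -0.1]
grip_width: 0.0087
gripper_force: 59.8
```

```bash
python3 - <<'E'
from h import *
st()
E
```

```text
rel [41.2 -0.7] z 0.0269 yaw 10.59 F [-0.1  0.1 -0.1] w 0.0087 g 59.8 35.6
```

Call:
drive_tool(offset=[[0,0,0.02],[0,0,0.02],[0,0,0.01],[0,0,0],[0,0,0],[0,0,0],[0,0,0],[0,0,0],[0,0,0],[0,0,0]], turn=[[0,0,0],[0,0,0],[0,0,0],[0,0,0],[0,0,0],[0,0,0],[0,0,0],[0,0,0],[0,0,0],[0,0,0]], hand=[0,0,0,0,0,0,0,0,0,0])

```text
time_s: 36.85
position: [0.5631, 0.0429, 0.0253]
tool_rot: [[0.983, 0.184, 0.0], [0.184, -0.983, -0.0], [0.0, 0.0, -1.0]]
ft_force: [-1.4, -0.5, 5.5]
grip_width: 0.0086
gripper_force: 60.7
```

```bash
python3 - <<'E'
from h import *
st()
E
```

```text
rel [41.1 -0.7] z 0.0253 yaw 10.6 F [-1.4 -0.5  5.5] w 0.0086 g 60.7 36.85
```

Call:
drive_tool(offset=[[0,0,0.01],[0,0,0.01],[0,0,0],[0,0,0],[0,0,0],[0,0,0],[0,0,0],[0,0,0],[0,0,0],[0,0,0]], turn=[[0,0,0],[0,0,0],[0,0,0],[0,0,0],[0,0,0],[0,0,0],[0,0,0],[0,0,0],[0,0,0],[0,0,0]], hand=[0,0,0,0,0,0,0,0,0,0])

```text
time_s: 38.1
position: [0.5631, 0.0429, 0.0253]
tool_rot: [[0.983, 0.184, 0.001], [0.184, -0.983, -0.0], [0.001, 0.0, -1.0]]
ft_force: [-4.6, 0.5, 13.5]
grip_width: 0.0087
gripper_force: 61.8
```

```bash
python3 - <<'E'
from h import *
st(); j=get_image("side"); i=get_image("top"); cv2.imwrite("pics/s9raw.png",j); st()
# strip white-plate / wood wall check: brown wall pixels near bay in side view
T=M+.041*X; print("pred wall top ends",px("side",[(*(M+x*X-.0007*Y),.046) for x in(.018,.064)]),px("side",[(*(M+x*X),.046) for x in(.018,.064)]))
hsv=cv2.cvtColor(j,cv2.COLOR_BGR2HSV); m=((hsv[...,1]>60)&(hsv[...,2]>20)&(hsv[...,2]<140)).astype(np.uint8)
n,l,s,c=cv2.connectedComponentsWithStats(m[240:275,275:325]); print([(x+np.array([275,240,0,0,0])).tolist() for x in s[1:] if x[4]>8])
E
```

```text
rel [41.2 -0.7] z 0.0253 yaw 10.6 F [-4.6  0.5 13.5] w 0.0087 g 61.8 38.1
rel [41.2 -0.7] z 0.0252 yaw 10.6 F [-4.4 -0.4 12.5] w 0.0082 g 61.8 38.2
pred wall top ends [[309.9 250.2]
 [291.6 249.5]] [[309.9 250.4]
 [291.6 249.7]]
[[292, 248, 5, 8, 28], [306, 248, 4, 9, 36], [294, 266, 5, 3, 11]]
```

```bash
python3 -c "
from h import *
print(env.close_job())"
```

```text
the job is handed in; nothing more can be done
None
```

The job is handed in, but I haven't seen a verdict: the roof is off and flat on the table, the packer is in the wide (left) bay, and the strip is seated on it, held by its cupboard wall and pressed down with about 13 N. I did not re-check the roof, glass, earbud case or tape in a final picture.

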